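# Make up a fixing kit and a finishing kit

## Robot

A 7-joint arm with a two-finger parallel gripper is mounted at the origin on a cart in front of the work surface, level with it; the furniture and walls round the work are solid. World frame = base frame: x ahead of the robot, y to its left, z up, the work surface at z = 0. Lengths are in m, angles in rad, forces in N, time in s.
With the tool pointing down it reaches from about 0.375 to 0.925 m from the base axis. Payload 3.1 kg.
Tool frame: the origin (TCP) lies between the finger pads; the fingertips stand 19 mm ahead of it and the grasp point (between the pads) is the TCP; z points along the fingers, y is the line along which they close (so a half turn about z gives the same grasp; the last joint's range is limited). The gripper opens to 85 mm and grips with 20 to 120 N. Pads are 22 mm wide; open, the fingers measure 114 mm over their backs; the gripper's body (76 mm by 85 mm) begins 54 mm behind the grasp point. The pads swing forward as they close: fully open they stand 13 mm farther back than shut.
Start: joints at [-1.291, 0.383, 0.044, 1.598, -0.018, 1.161, -0.05], TCP at [0.24, 0.604, 0.25] pointing down, gripper open.
Joint ranges: [-2.61, 2.61], [-0.41, 2.15], [-1.48, 1.57], [0, 2.5], [-1.57, 4.71], [0.05, 1.97], [-2.85, 2.85]. Speed limits (rad/s): [2.79, 2.79, 3.14, 3.14, 3.14, 3.14, 3.14].

## Interface

Orientations are given as a unit quaternion [x, y, z, w].
In Python, from bench import move_ptp, movel, move_j, move_gripper, pause, inverse_kinematics, read_camera, camera_params, MotionError, sign_off, look_for, tip_of, read_time_s, read_qpos, read_joint_vel, read_effort, read_eef_pos, read_tcp_rot, read_ft_force, read_ft_torque, read_finger_gap, read_grasp_force gives the robot as it stands. Calls block until the motion is done:
- move_ptp(position, orientation): joint-space move of the TCP to a pose.
- movel(position, orientation=None, speed=0.15): straight line of the TCP; orientation=None keeps the orientation; speed is the mean speed in m/s.
- move_j(angles): joint-space move.
- move_gripper(opening, effort=None): finger opening in m; effort is the grip in N (None keeps the last); returns when the fingers have stopped.
- pause(seconds).
- inverse_kinematics(position, orientation): joint angles nearest the present ones, or None.
- read_camera(name): name is "scene" or "top"; returns the picture (400x640x3 uint8, red, green, blue); there is no depth.
- camera_params(name): a dict with "K" (3x3 intrinsics, pixels), "dist_coeffs" ([k1, k2, p1, p2, k3] as OpenCV has them; the pictures are not rectified), "camera_from_world" (4x4, takes a point from world to camera coordinates). Camera axes: x right, y down, z forward; pixel columns grow to the right and rows downward; lengths in m; the calibration is good to about 2 mm. A picture is of the moment at which its call begins. camera_params takes no time and is no camera call.
A pose or a line that the arm cannot do raises MotionError and nothing moves.
- sign_off(): hands the job in; it is judged then, once.
Trained networks look in the newest picture that a camera, given by its name, has taken for a name from the list of things; names that differ only in an ending like _2 or _b are one class to them, and where a whole thing is asked for, a point or a joint stands for the part that bears it (a point fixed in the world has none). Each returns a list of dicts, best first, with "confidence" (0 to 1); they miss things now and then, are a little off and sometimes report something else, mostly with a low value. They report only what shows in the picture. A call takes as long as a camera call. They do not tell look-alikes from the thing itself.
- look_for(camera, name): "at" ([column, row] in pixels, amid what is visible of it).
- tip_of(camera, name): "at" ([column, row] in pixels: a listed point, or the origin of a listed thing).
Readings, each from a call of its own:
- read_time_s(): time.
- read_qpos(): joint angles.
- read_joint_vel(): joint speeds.
- read_effort(): joint torques, N m.
- read_eef_pos(): TCP position.
- read_tcp_rot(): TCP orientation.
- read_ft_force(): force on the tool from outside, world axes, zero at the start.
- read_ft_torque(): the same for the moment, N m.
- read_finger_gap(): finger opening in m.
- read_grasp_force(): force on a finger pad.
Only numpy, scipy, OpenCV 4.12 (cv2) and the standard library are available. Lean on these libraries where they do the work, as an engineer would, in place of code of your own. Each camera call takes 0.05 s, during which the arm holds its last target. There are 200 camera calls.

## Task

Make up the two job kits from the stock on the bench. The fixing kit goes in the yellow tray: the green-lidded jar in the square bay and the tape measure in the long bay; the finishing kit goes in the red tray: the orange-lidded jar in the square bay and the cork-and-wood sanding block in the long bay. Everything must sit flat on the floor of its bay the same way up as you found it, clear of the rims, and the red pencil and the dark offcut nearby are not wanted and must stay where they are.

Things in the scene. Friction and masses are not known exactly. Their poses are not given: they have to be found in the camera images.
- red_tray: shallow red kit tray, fixed to the bench, 113 (x) x 255 (y) mm, left or right, long axis roughly along world x, either end nearer. Origin: centre of its underside, z up. Floor 3 mm thick; rims and divider 4 mm thick, tops 10 mm above the bench. Long bay: 105 x 146 mm inside, middle at y = +52.5 mm. Square bay: 105 (x) x 97 (y) mm inside, middle at y = -73 mm.
- yellow_tray: shallow yellow kit tray, fixed to the bench, 113 (x) x 255 (y) mm, left or right, long axis roughly along world x, either end nearer. Origin: centre of its underside, z up. Floor 3 mm thick; rims and divider 4 mm thick, tops 10 mm above the bench. Long bay: 105 x 146 mm inside, middle at y = +52.5 mm. Square bay: 105 (x) x 97 (y) mm inside, middle at y = -73 mm.
- green_jar_center (a point): centre, half-way up, of the closed round grey jar with the green lid, 64 mm across and 70 mm tall; the lid does not open. Stands upright; z up. It can be gripped across any diameter, best in its upper half.
- orange_jar_center (a point): centre, half-way up, of the closed round grey jar with the orange lid, 64 mm across and 70 mm tall; the lid does not open. Stands upright; z up. It can be gripped across any diameter, best in its upper half.
- tape_rule_center (a point): centre, half-way up, of the tape measure, a grey case with a black and yellow face, 36 mm thick (its x), 76 mm long (its y), 70 mm tall (z up), standing on its edge. Grip it across the 36 mm.
- cork_block_center (a point): centre, half-way up, of the sanding block, brown wood on a cork and dark red base, 61 mm wide (its x), 115 mm long (its y), 34 mm tall (z up), lying flat. Grip it across the 61 mm, in its upper half, so that the fingertips stay above the tray's rims when it is set down.
- red_pencil: red carpenter pencil lying at the right, 8 (x) x 177 (y) x 8 mm; origin at the centre of its underside, z up. Not wanted: to be left alone.
- dark_offcut: dark brown wooden offcut lying at the right, 45 (x) x 160 (y) x 20 mm; origin at the centre of its underside, z up. Not wanted: to be left alone.
Not all that is in view belongs to the job. What is shaped like the part that bears green_jar_center but pink is not meant. Of the things that look like the part that bears cork_block_center, the largest one is meant.

How it is judged:
At the end, for the whole second after the job is handed in: Yellow tray: green-lidded jar in the square bay, tape measure in the long bay. Red tray: orange-lidded jar in the square bay, sanding block in the long bay. Each rests flat on its bay's floor (height within 3 mm) between the rims (slack 8 to 40 mm by its size), upright within 7 degrees, at rest (x of green_jar_center in the frame of yellow_tray between -0.022 and 0.022 m and y of green_jar_center in the frame of yellow_tray between -0.091 and -0.055 m and z of green_jar_center in the frame of yellow_tray between 0.035 and 0.0415 m and angle between each of green_jar, tape_rule, orange_jar, cork_block's own z axis and vertical below 0.12 rad and linear speed of each of green_jar, tape_rule, orange_jar, cork_block below 0.02 m/s and angular speed of each of green_jar, tape_rule, orange_jar, cork_block below 0.2 rad/s and x of tape_rule_center in the frame of yellow_tray between -0.036 and 0.036 m and y of tape_rule_center in the frame of yellow_tray between -0.0035 and 0.1085 m and z of tape_rule_center in the frame of yellow_tray between 0.035 and 0.0415 m and x of orange_jar_center in the frame of red_tray between -0.022 and 0.022 m and y of orange_jar_center in the frame of red_tray between -0.091 and -0.055 m and z of orange_jar_center in the frame of red_tray between 0.035 and 0.0415 m and x of cork_block_center in the frame of red_tray between -0.027 and 0.027 m and y of cork_block_center in the frame of red_tray between 0.0305 and 0.0745 m and z of cork_block_center in the frame of red_tray between 0.017 and 0.0235 m); the robot touches nothing.
It fails at once if the red pencil is moved more than 20 mm (distance of red_pencil from where it was at the start of the episode above 0.02 m).
It fails at once if the dark offcut is moved more than 20 mm (distance of dark_offcut from where it was at the start of the episode above 0.02 m).
It also fails if it takes over 112 s, if anything falls off the work surface, if the arm or the gripper's body presses on something with over 40 N, if the wrist force passes 120 N, or if a joint passes its speed limit or range.

## Working session

There is one attempt and no reset: what is moved stays moved. The work goes in short steps, each a Python script; the robot and the scene stay as the last script left them, time stands still between calls to the robot, and variables do not carry over. Pictures are saved under pics/ and viewed, at most 14 in all, crops included, and the job is handed in when it is done.

```bash
mkdir -p pics; ls
python3 - <<'E'
from bench import *
import cv2,numpy as np
for c in ("scene","top"):
    im=read_camera(c); cv2.imwrite(f"pics/{c}0.png",im[:,:,::-1])
    p=camera_params(c); T=np.array(p["camera_from_world"]); print(c,(-T[:3,:3].T@T[:3,3]).round(3),np.array(p["K"])[0,0],np.round(p["dist_coeffs"],3))
    for n in ("red_tray","yellow_tray","green_jar_center","orange_jar_center","tape_rule_center","cork_block_center","red_pencil","dark_offcut"):
        print(n,[(np.round(d["at"],1).tolist(),round(d["confidence"],2)) for d in tip_of(c,n)][:5])
print(read_time_s(),read_tcp_rot())
E
```

```text
pics
scene [-0.165 -0.514  1.041] 458.25469582005223 [0.045 0.    0.    0.    0.   ]
red_tray [([207.7, 176.2], 0.73), ([420.0, 274.5], 0.33)]
yellow_tray [([316.9, 226.7], 0.92), ([259.2, 213.6], 0.6)]
green_jar_center [([359.6, 253.6], 0.98), ([400.0, 307.3], 0.93)]
orange_jar_center [([293.4, 169.1], 0.87)]
tape_rule_center [([260.6, 212.6], 0.69)]
cork_block_center [([269.7, 146.6], 0.87), ([389.3, 260.9], 0.72), ([362.4, 185.6], 0.71), ([257.4, 183.0], 0.64)]
red_pencil [([388.3, 264.0], 0.71)]
dark_offcut [([460.9, 302.1], 0.61)]
top [ 0.293 -0.057  1.437] 428.99350848382505 [-0.099  0.     0.     0.     0.   ]
red_tray [([209.7, 213.4], 0.92)]
yellow_tray [([324.7, 223.6], 0.86)]
green_jar_center [([368.9, 230.2], 0.69), ([419.7, 232.6], 0.67), ([420.4, 263.0], 0.63)]
orange_jar_center [([278.0, 180.8], 0.84)]
tape_rule_center [([277.9, 233.9], 0.76)]
cork_block_center [([254.3, 199.1], 0.9), ([338.2, 160.0], 0.81), ([237.9, 163.7], 0.61)]
red_pencil [([395.3, 227.3], 0.55), ([278.0, 182.3], 0.26)]
dark_offcut [([449.1, 231.5], 0.8)]
0.9 [1.87762063e-01 9.82214542e-01 1.68958217e-05 3.58466534e-06]
```

View pics/scene0.png

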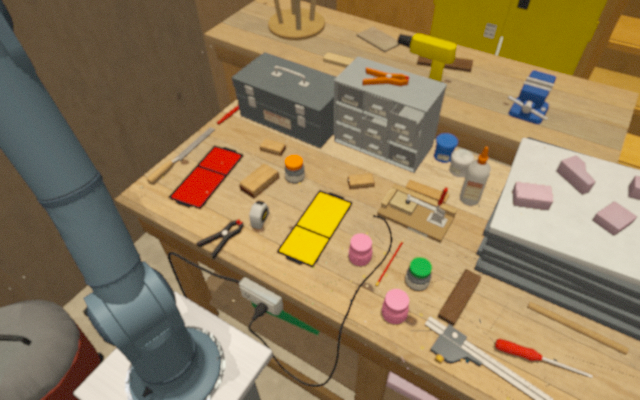

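```bash
python3 -c "
import cv2
i=cv2.imread('pics/top0.png')[120:300,170:490];cv2.imwrite('pics/topc.png',cv2.resize(i,None,fx=2.5,fy=2.5,interpolation=2))"
```

```text
(no output)
```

View pics/topc.png

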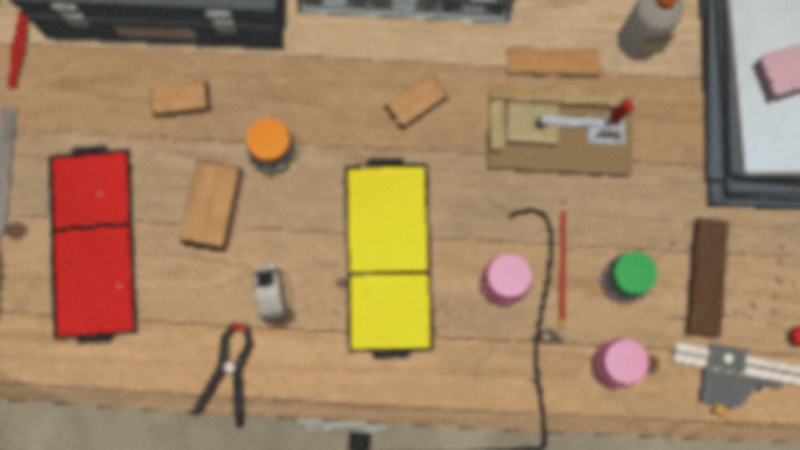

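Choices (scene / top px):
- **Green jar:** green lid at (420,271) / (424,229). The two pink ones at (360,248) and (396,305) are decoys.
- **Orange jar:** the only one, at (293,168) / (278,177).
- **Sanding block:** the largest, at (259,180) / (254,201). The small ones at (272,148) and (361,182), and the flat strip at (427,190), are decoys.
- **Tape measure:** (260,212) / (277,235).
- **Trays:** red has its square bay at the far end, and yellow has its square bay at the near end.

```bash
cat > geo.py <<'E'
import cv2,numpy as np
from bench import *
from scipy.optimize import least_squares
def par(c):
    p=camera_params(c); return np.array(p["K"],float),np.array(p["dist_coeffs"],float),np.array(p["camera_from_world"],float)
def onplane(c,px,z):
    K,d,T=par(c); u=cv2.undistortPoints(np.array(px,float).reshape(-1,1,2),K,d).reshape(-1,2)
    r=np.c_[u,np.ones(len(u))]@T[:3,:3]; o=-T[:3,:3].T@T[:3,3]
    return o+r*((z-o[2])/r[:,2])[:,None]
def tri(a,b):
    P=[];U=[]
    for c,px in (("scene",a),("top",b)):
        K,d,T=par(c); U.append(cv2.undistortPoints(np.array(px,float).reshape(1,1,2),K,d).reshape(2,1));P.append(T[:3])
    X=cv2.triangulatePoints(P[0],P[1],U[0],U[1]).ravel(); return X[:3]/X[3]
def blob(im,kind,near=None):
    h=cv2.cvtColor(im,cv2.COLOR_RGB2HSV)
    lo,hi={"green":((55,120,60),(80,255,255)),"orange":((9,210,170),(17,255,255)),"yellow":((26,170,150),(34,255,255)),"red":((0,200,120),(5,255,255))}[kind]
    m=cv2.morphologyEx(cv2.inRange(h,lo,hi),cv2.MORPH_CLOSE,np.ones((3,3)))
    n,l,s,ce=cv2.connectedComponentsWithStats(m)
    ok=[i for i in range(1,n) if s[i,4]>15]
    i=min(ok,key=lambda i:np.hypot(*(ce[i]-near)))
    return l==i,ce[i],s[i,4]
E
python3 - <<'E'
from geo import *
im={c:cv2.imread(f"pics/{c}0.png")[:,:,::-1].copy() for c in("scene","top")}
near={"green":((420,267),(424,229)),"orange":((293,162),(278,177)),"yellow":((316,227),(325,223)),"red":((207,176),(207,217))}
for k,(a,b) in near.items():
    ma,ca,na=blob(im["scene"],k,a); mb,cb,nb=blob(im["top"],k,b)
    print(k,ca.round(1),na,cb.round(1),nb,"tri",tri(ca,cb).round(4))
    if k in("red","yellow"):
        for c,m in(("scene",ma),("top",mb)):
            pts=np.argwhere(cv2.dilate(m.astype(np.uint8),np.ones((3,3)))>0)[:,::-1]; W=onplane(c,pts,0.005)[:,:2].astype(np.float32)
            r=cv2.minAreaRect(W); print(c,np.round(r[0],4),np.round(r[1],4),r[2].__round__(1))
    else: print("top@.07",onplane("top",[cb],.07).round(4))
c=[(170+x/2.5,120+y/2.5) for x,y in((197,160),(241,166),(226,249),(181,241))]
W=onplane("top",c,.034);print("cork",W.mean(0).round(4),(W-np.roll(W,1,0)).round(4)[:,:2].tolist())
for n,a,b in(("cork tri",(257.4,183),(254.3,199.1)),("tape tri",(260.6,212.6),(277.9,233.9))):print(n,tri(a,b).round(4),onplane("top",[b],.017 if n[0]=='c' else .035).round(4))
def z(c,x,y,w,h,f): return cv2.resize(im[c][y:y+h,x:x+w,::-1],(w*f,h*f),interpolation=2)
A=z("scene",235,160,75,80,5);B=z("top",235,170,75,80,5);cv2.imwrite("pics/close.png",np.hstack([A,B]))
E
```

```text
green [420.1 267.5] 346 [423.2 229.1] 204 tri [ 0.5019 -0.3741  0.0566]
top@.07 [[ 0.4988 -0.3697  0.07  ]]Traceback (most recent call last):
  File "<stdin>", line 5, in <module>
  File "geo.py", line 21, in blob
    i=min(ok,key=lambda i:np.hypot(*(ce[i]-near)))
ValueError: min() iterable argument is empty
```

```bash
cat > m.py <<'E'
from geo import *
im={c:cv2.imread(f"pics/{c}0.png")[:,:,::-1].copy() for c in("scene","top")}
near={"green":((420,267),(424,229)),"orange":((293,162),(278,177)),"yellow":((316,227),(325,223)),"red":((207,176),(207,217))}
for k,(a,b) in near.items():
  try:
    ma,ca,na=blob(im["scene"],k,a); mb,cb,nb=blob(im["top"],k,b)
    print(k,ca.round(1),na,cb.round(1),nb,"tri",tri(ca,cb).round(4))
    if k in("red","yellow"):
        for c,m in(("scene",ma),("top",mb)):
            pts=np.argwhere(cv2.dilate(m.astype(np.uint8),np.ones((3,3)))>0)[:,::-1]; W=onplane(c,pts,0.005)[:,:2].astype(np.float32)
            r=cv2.minAreaRect(W); print(c,np.round(r[0],4),np.round(r[1],4),r[2].__round__(1))
    else: print("top@.07",onplane("top",[cb],.07).round(4))
  except ValueError: print(k,"fail",cv2.cvtColor(im["scene"],cv2.COLOR_RGB2HSV)[a[1],a[0]],cv2.cvtColor(im["top"],cv2.COLOR_RGB2HSV)[b[1],b[0]])
c=[(170+x/2.5,120+y/2.5) for x,y in((197,160),(241,166),(226,249),(181,241))]
W=onplane("top",c,.034);print("cork",W.mean(0).round(4),(W-np.roll(W,1,0)).round(4)[:,:2].tolist())
for n,a,b in(("cork tri",(257.4,183),(254.3,199.1)),("tape tri",(260.6,212.6),(277.9,233.9))):print(n,tri(a,b).round(4),onplane("top",[b],.017 if n[0]=='c' else .035).round(4))
def z(c,x,y,w,h,f): return cv2.resize(im[c][y:y+h,x:x+w,::-1],(w*f,h*f),interpolation=2)
A=z("scene",235,160,75,80,5);B=z("top",235,170,75,80,5);cv2.imwrite("pics/close.png",np.hstack([A,B]))
E
sed -i 's/(9,210,170)/(7,200,150)/; s/(17,255,255)/(20,255,255)/;s/(26,170,150),(34/(24,150,120),(36/' geo.py
python3 m.py
```

```text
green [420.1 267.5] 346 [423.2 229.1] 204 tri [ 0.5019 -0.3741  0.0566]
top@.07 [[ 0.4988 -0.3697  0.07  ]]
orange [293.4 161.7] 213 [580.  246.3] 25 tri [ 0.2351 -0.3785  0.8001]
top@.07 [[ 0.4678 -0.9009  0.07  ]]
yellow [314.6 228.1] 2562 [325.  222.9] 2341 tri [ 0.5133 -0.0513 -0.0059]
scene [ 0.5159 -0.054 ] [0.2598 0.1165] 4.5
top [ 0.5147 -0.051 ] [0.2577 0.1156] 4.7
red [206.1 176.6] 1847 [206.1 217.6] 1868 tri [ 0.5087  0.3552 -0.0024]
scene [0.5137 0.3504] [0.2599 0.1159] 7.9
top [0.5101 0.354 ] [0.2506 0.1068] 8.1
cork [0.5665 0.1879 0.034 ] [[0.1117, -0.0113], [-0.005, -0.0602], [-0.1139, 0.0106], [0.0073, 0.0609]]
cork tri [ 0.5801  0.2005 -0.0112] [[0.578  0.1922 0.017 ]]
tape tri [0.4639 0.1027 0.02  ] [[0.4621 0.1011 0.035 ]]
```

View pics/close.png

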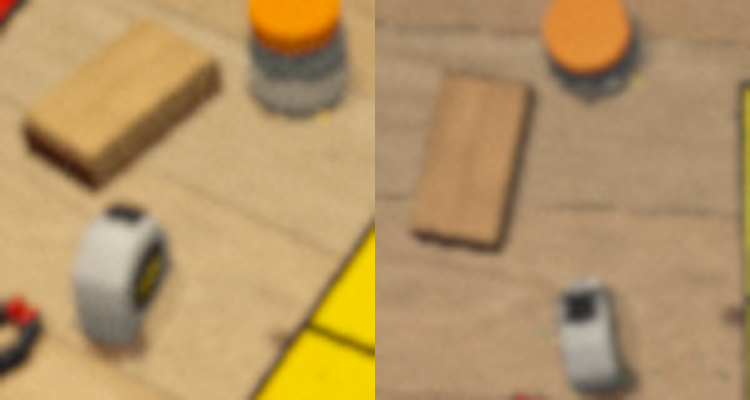

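Close crop: the wide sanding block with the dark red base is confirmed. The tape's black tip is at its far end. I'll fit the models and check them by overlay in both views.

```bash
cat > est.py <<'E'
from geo import *
S=lambda x,y:(235+x/5,160+y/5)
Tp=lambda x,y:(235+(x-375)/5,170+y/5)
cs=[S(27,118),S(140,20),S(217,65),S(98,165)]; ct=[Tp(415,235),Tp(445,73),Tp(530,85),Tp(500,243)]
C=np.array([tri(a,b) for a,b in zip(cs,ct)]);print("cork",C.round(3).tolist(),C.mean(0).round(4))
print("tape black",tri(S(123,213),Tp(580,307)).round(4))
W=onplane("top",[Tp(584,288),Tp(595,383)],.055);d=W[0]-W[1];print("tape",W.round(4).tolist(),np.degrees(np.arctan2(d[1],d[0])))
print("orange lid",tri(S(293,20),Tp(587,33)).round(4),onplane("top",[Tp(587,33)],.07).round(4))
E
python3 est.py
cat > ov.py <<'E'
from geo import *
def draw(out,E):
    "E: name->(x,y,zc,yaw of long axis,kind,(w,l,h))"
    V=[]
    for c,(x0,y0,w,h) in(("scene",(160,130,290,160)),("top",(180,140,290,140))):
        K,d,T=par(c); im=read_camera(c)[y0:y0+h,x0:x0+w,::-1]; f=2.75; im=cv2.resize(im,None,fx=f,fy=f,interpolation=2)
        for x,y,zb,yaw,kind,(bw,bl,bh) in E:
            for z in(zb,zb+bh):
                if kind=="b": L=np.array([[bl,bw],[bl,-bw],[-bl,-bw],[-bl,bw]])/2
                else: t=np.linspace(0,6.28,24);L=np.c_[np.cos(t),np.sin(t)]*bw/2
                R=np.array([[np.cos(yaw),-np.sin(yaw)],[np.sin(yaw),np.cos(yaw)]]);P=np.c_[L@R.T+[x,y],np.full(len(L),z)]
                p=cv2.projectPoints(P,cv2.Rodrigues(T[:3,:3])[0],T[:3,3],K,d)[0].reshape(-1,2)
                cv2.polylines(im,[np.round((p-[x0,y0]+.5)*f).astype(int)],True,(255,0,0) if z>zb else (0,0,0),1)
        V.append(im)
    v=np.vstack(V); s=min(1,600/v.shape[0]);cv2.imwrite(out,cv2.resize(v,None,fx=s,fy=s,interpolation=cv2.INTER_AREA))
E
python3 - <<'E'
from ov import *
r=np.radians
draw("pics/ov1.png",[(.5153,-.0525,0,r(4.6),"b",(.113,.255,.01)),(.512,.352,0,r(8),"b",(.113,.255,.01)),(.5665,.188,0,r(-5.8),"b",(.061,.115,.034)),
(.458,.101,0,r(0),"b",(.036,.076,.07)),(.499,-.370,0,0,"c",(.064,0,.07)),(.655,.102,0,0,"c",(.064,0,.07))])
E
```

```text
cork [[0.515, 0.219, 0.032], [0.625, 0.213, 0.028], [0.623, 0.154, 0.019], [0.513, 0.165, 0.023]] [0.569  0.1877 0.0254]
tape black [0.4676 0.1044 0.0593]
tape [[0.48, 0.104, 0.055], [0.4188, 0.0922, 0.055]] 10.870165479684601
orange lid [0.6526 0.1141 0.0533] [[0.6471 0.1133 0.07  ]]
```

View pics/ov1.png

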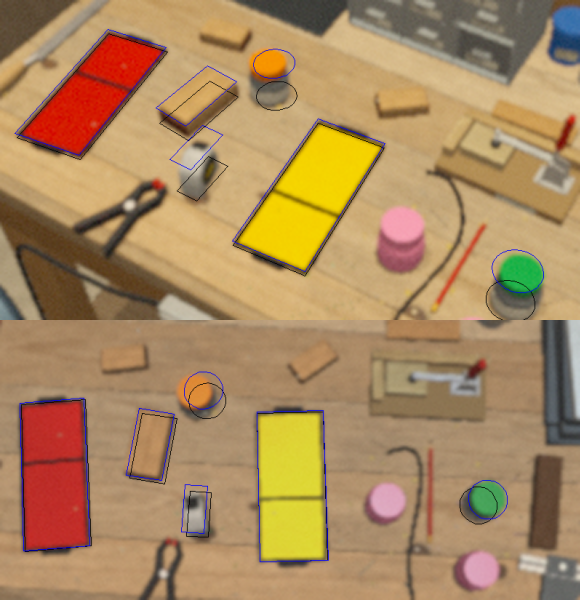

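```bash
cat >> est.py <<'E'
print("--")
A=onplane("scene",cs,.034);B=onplane("top",ct,.034)
for n,w in(("scene",A),("top",B)):
    e=w[[1,2]].mean(0)-w[[0,3]].mean(0);print("cork",n,w.mean(0).round(4),np.degrees(np.arctan2(e[1],e[0])).round(1))
im={c:cv2.imread(f"pics/{c}0.png")[:,:,::-1].copy() for c in("scene","top")}
K,d,T=par("scene")
for k,a,b in(("green",(420,267),(423,229)),("orange",(293,161),(277,177))):
    for c,p in(("scene",a),("top",b)):
        h=cv2.cvtColor(im[c],cv2.COLOR_RGB2HSV);Y,X=np.mgrid[:400,:640]
        m=(np.hypot(X-p[0],Y-p[1])<18)&(h[...,1]>150)&(h[...,2]>70)
        m&=((h[...,0]>50)&(h[...,0]<85)) if k=="green" else ((h[...,0]<16)&(h[...,1]>185))
        x0,x1=X[m].min(),X[m].max()+1;y0,y1=Y[m].min(),Y[m].max()+1
        # lid-top ellipse: full width, touches the upper edge; compute its image height from a model circle
        w=x1-x0;q=onplane(c,[((x0+x1)/2,(y0+y1)/2)],.07)[0];t=np.linspace(0,6.28,60);R=.03
        pp=cv2.projectPoints(q+np.c_[R*np.cos(t),R*np.sin(t),0*t],cv2.Rodrigues(T[:3,:3])[0],T[:3,3],K,d)[0].reshape(-1,2)
        asp=np.ptp(pp[:,1])/np.ptp(pp[:,0]) if c=="scene" else 1
        cen=((x0+x1)/2-.5,y0+asp*w/2-.5);print(k,c,(x0,x1,y0,y1),asp,np.round(cen,1),onplane(c,[cen],.07).round(4))
        if c=="scene":s=cen
    print(k,"tri",tri(s,cen).round(4))
print("tape scene black@.07",onplane("scene",[S(123,213)],.068).round(4),"top",onplane("top",[Tp(580,307)],.068).round(4))
print("tape base mid-near scene",onplane("scene",[S(110,345)],0).round(4))
for c in("scene","top"):
  for n,p in(("pencil",((388,264),(395,227))),("offcut",((460,297),(453,231)))):print(n,c,onplane(c,[p[c=="top"]],.01).round(3))
E
python3 est.py | sed -n '/--/,$p'
```

```text
--
cork scene [0.5642 0.1805 0.034 ] -5.4
cork top [0.5658 0.1878 0.034 ] -5.5
green scene (np.int64(410), np.int64(431), np.int64(258), np.int64(278)) 0.8364478700084514 [420.  266.3] [[ 0.4973 -0.3755  0.07  ]]Traceback (most recent call last):
  File "est.py", line 20, in <module>
    x0,x1=X[m].min(),X[m].max()+1;y0,y1=Y[m].min(),Y[m].max()+1
          ~~~~~~~~^^
    return umr_minimum(a, axis, None, out, keepdims, initial, where)
ValueError: zero-size array to reduction operation minimum which has no identity
```

```bash
sed -i 's/(h\[...,1\]>150)&(h\[...,2\]>70)/(h[...,1]>(150 if c=="scene" else 110))\&(h[...,2]>50)/; s/(h\[...,1\]>185)/(h[...,1]>(185 if c=="scene" else 165))/' est.py; sed -i 's/x0,x1=X\[m\]/print(h[p[1],p[0]]);x0,x1=X[m]/' est.py
python3 est.py | sed -n '/--/,$p'
```

```text
--
cork scene [0.5642 0.1805 0.034 ] -5.4
cork top [0.5658 0.1878 0.034 ] -5.5
[ 68 209 179]
green scene (np.int64(410), np.int64(431), np.int64(258), np.int64(278)) 0.8364478700084514 [420.  266.3] [[ 0.4973 -0.3755  0.07  ]]
[ 66 143 162]
green top (np.int64(415), np.int64(432), np.int64(222), np.int64(238)) 1 [423. 230.] [[ 0.496 -0.369  0.07 ]]
green tri [ 0.4986 -0.3726  0.0649]
[ 18 255 246]
orange scene (np.int64(286), np.int64(302), np.int64(165), np.int64(170)) 0.7010860899799704 [293.5 170.1] [[0.6181 0.0878 0.07  ]]
[ 15 191 222]
orange top (np.int64(269), np.int64(286), np.int64(168), np.int64(185)) 1 [277. 176.] [[0.649  0.1148 0.07  ]]
orange tri [0.6633 0.1221 0.0143]
tape scene black@.07 [[0.4626 0.0983 0.068 ]] top [[0.4658 0.1041 0.068 ]]
tape base mid-near scene [[0.4215 0.0867 0.    ]]
pencil scene [[ 0.501 -0.291  0.01 ]]
offcut scene [[ 0.505 -0.489  0.01 ]]
pencil top [[ 0.51  -0.288  0.01 ]]
offcut top [[ 0.507 -0.485  0.01 ]]
```

```bash
cat > job.py <<'E'
from geo import *
def q(yaw): return [-np.sin(yaw/2),np.cos(yaw/2),0,0]
r=np.radians
TR={"yellow":(np.array([.515,-.0525]),r(4.6),1),"red":(np.array([.512,.352]),r(8),-1)}
def bay(t,yoff):
    c,a,s=TR[t]; return c+s*yoff*np.array([np.cos(a),np.sin(a)]),a
OBJ={"cork":((.565,.184),r(-5.5),.030,("red",.0525)),"orange":((.6495,.1115),0,.050,("red",-.073)),
"tape":((.452,.098),r(10),.048,("yellow",.0525)),"green":((.4965,-.372),0,.050,("yellow",-.073))}
UP=.2
def pick(n):
    (x,y),a,z,_=OBJ[n]; move_gripper(.085,60); move_ptp([x,y,UP],q(a)); movel([x,y,z],speed=.2); move_gripper(0,60)
    print(n,"gap",read_finger_gap(),"F",read_grasp_force()); movel([x,y,UP],speed=.25); print("lifted gap",read_finger_gap(),read_time_s())
def place(n,dx=(0,0)):
    _,_,z,b=OBJ[n]; p,a=bay(*b); p=p+dx; move_ptp([*p,UP],q(a)); movel([*p,z+.0045],speed=.15); pause(.2); print("Fz",read_ft_force()); move_gripper(.085)
    movel([*p,UP],speed=.25); print(n,"placed",p.round(3),read_time_s())
E
python3 - <<'E'
from job import *; from ov import draw
for n,(p,a,z,b) in OBJ.items():
    bp,ba=bay(*b); print(n,[inverse_kinematics([*w,h],q(t)) is not None for w,t in((p,a),(bp,ba)) for h in(z,UP)],bp.round(3))
draw("pics/ov2.png",[(*OBJ["cork"][0],0,r(-5.5),"b",(.061,.115,.034)),(*OBJ["tape"][0],0,r(10),"b",(.036,.076,.07)),(*OBJ["green"][0],0,0,"c",(.064,0,.07)),(*OBJ["orange"][0],0,0,"c",(.064,0,.07))]+[(*bay(*b)[0],.003,bay(*b)[1],"b",(.105,.146 if b[1]>0 else .097,.001)) for *_,b in OBJ.values()])
E
```

```text
cork [True, True, True, True] [0.46  0.345]
orange [True, True, True, True] [0.584 0.362]
tape [True, True, True, True] [ 0.567 -0.048]
green [True, True, True, True] [ 0.442 -0.058]
```

View pics/ov2.png

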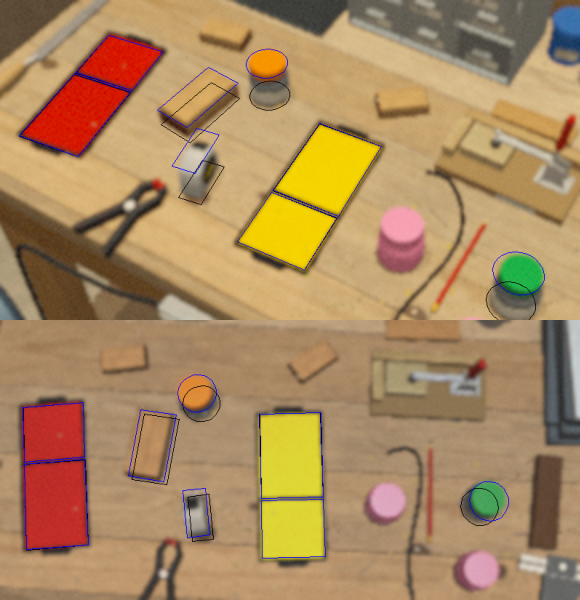

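The bays and objects line up with the overlay in both views. The block is about 2 mm off, which is within the grip margin. Starting with the block.

Run:
```python
from job import *; from ov import draw
pick("cork"); place("cork")
move_ptp([*OBJ["tape"][0],.3],q(0))
draw("pics/p1.png",[(*bay("red",.0525)[0],.003,r(8),"b",(.061,.115,.034))])
```

```text
cork gap 0.05966562678629457 F 67.62641787528992
lifted gap 0.059541600036476273 5.425
Fz [-3.10365234 -3.56079325  6.05690298]
cork placed [0.46  0.345] 8.85
```

View pics/p1.png

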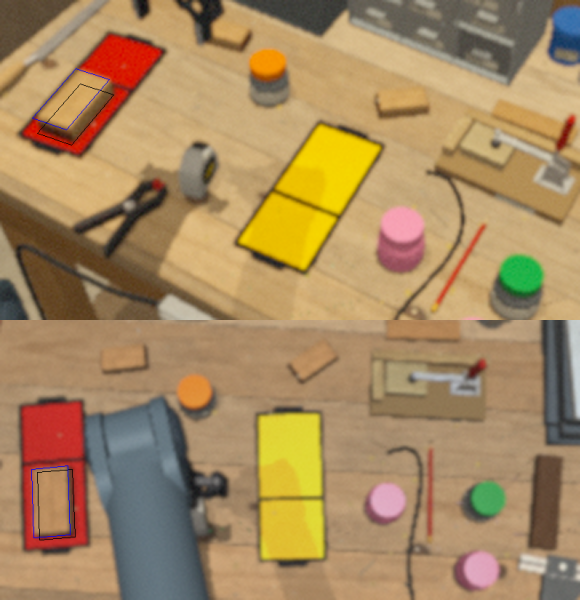

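The block is in the red long bay at scene (201,163), close to the model and clear of the rims. Next come the orange jar and the tape.

Run:
```python
from job import *
for n in("orange","tape"): pick(n); place(n)
```

```text
orange gap 0.058142325529297656 F 62.03740165575255
lifted gap 0.05794993784657903 13.1333
Fz [-8.00949886 -3.51410231 12.27484355]
orange placed [0.584 0.362] 16.5917
tape gap 0.033454219090751566 F 61.393613868858665
lifted gap 0.03345123371474436 20.125
Fz [ 0.18818283 -0.153079   -1.17461867]
tape placed [ 0.567 -0.048] 23.5333
```

Run:
```python
from job import *; from ov import draw
pick("green"); place("green")
move_ptp([.4,-.5,.3],q(r(-30)))
E1=[(*bay("red",.0525)[0],.003,r(8),"b",(.061,.115,.034)),(*bay("yellow",.0525)[0],.003,r(4.6),"b",(.036,.076,.07))]+[(*bay(t,-.073)[0],.003,0,"c",(.064,0,.07)) for t in TR]
draw("pics/p2.png",E1)
for c in("scene","top"):
    im=read_camera(c)
    for n in("orange_jar_center","green_jar_center","tape_rule_center","cork_block_center"):print(c,n,[(np.round(d["at"],1).tolist(),round(d["confidence"],2)) for d in tip_of(c,n)][:4])
```

```text
green gap 0.057982418340704764 F 62.11058003042126
lifted gap 0.05812791961583936 27.0417
Fz [-10.10392385   0.25329074  24.50830701]
green placed [ 0.442 -0.058] 30.6917
scene orange_jar_center [([216.3, 154.7], 0.62)]
scene green_jar_center [([398.6, 305.3], 0.93), ([305.4, 235.8], 0.61), ([357.3, 250.7], 0.6)]
scene tape_rule_center [([323.4, 206.5], 0.95)]
scene cork_block_center [([362.3, 181.3], 0.82), ([272.3, 147.8], 0.81), ([303.4, 238.1], 0.69), ([198.0, 183.9], 0.55)]
top orange_jar_center [([202.8, 195.4], 0.89), ([453.8, 235.2], 0.45)]
top green_jar_center [([323.9, 247.4], 0.67)]
top tape_rule_center [([325.6, 200.6], 0.55)]
top cork_block_center [([241.1, 160.6], 0.8), ([337.9, 158.1], 0.54)]
```

View pics/p2.png

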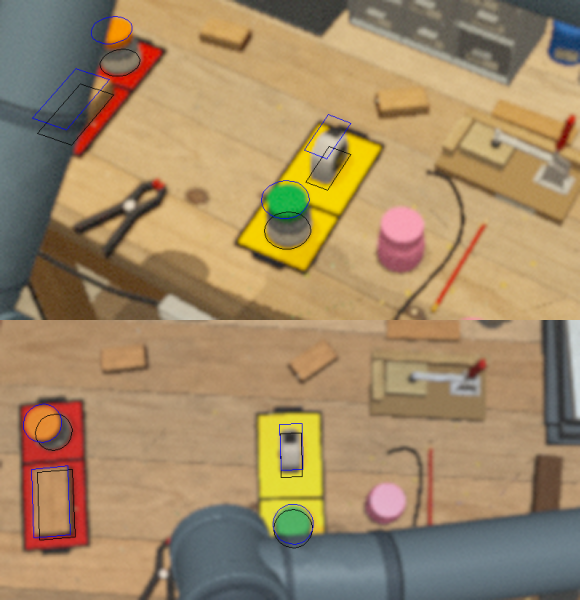

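All four stand in their bays and match the model outlines. I'll check once more with the arm out of the way and zoomed in.

Run:
```python
from job import *
move_ptp([.24,.604,.3],q(r(-20)))
a=read_camera("scene")[135:275,165:360,::-1];b=read_camera("top")[160:285,185:345,::-1]
A=cv2.resize(a,(390*1,280),interpolation=2);B=cv2.resize(b,(400,312),interpolation=2)
A=cv2.resize(a,(418,300),interpolation=2);B=cv2.resize(b,(382,300),interpolation=2)
cv2.imwrite("pics/p3.png",np.hstack([A,B]))
im={"top":read_camera("top"),"scene":read_camera("scene")}
for n,c,k,p in(("green","yellow","top",(326,246)),("green","yellow","scene",(304,230)),("orange","red","top",(202,191)),("orange","red","scene",(217,145))):
    h=cv2.cvtColor(im[k],cv2.COLOR_RGB2HSV);Y,X=np.mgrid[:400,:640];H=h[...,0].astype(int)
    m=(np.hypot(X-p[0],Y-p[1])<14)&(h[...,1]>120)&((abs(H-67)<16) if n=="green" else (H>=7)&(H<22))
    ce=np.array([X[m].mean(),Y[m].mean()]) if m.any() else np.array(p); w=onplane(k,[ce],.073 if k=="top" else .068)[0,:2]
    t,a,s=TR[c];u=s*np.array([np.cos(a),np.sin(a)]);d=w-t;print(n,k,m.sum(),ce.round(1),"tray y",round(d@u,4),"x",round(d@[u[1],-u[0]],4))
print(read_time_s())
```

```text
green top 200 [326.  241.7] tray y -0.0741 x -0.0002
green scene 288 [303.  231.1] tray y -0.0748 x 0.004
orange top 276 [201.1 191.3] tray y -0.0717 x -0.0014
orange scene 283 [216.8 145.7] tray y -0.0741 x -0.0039
37.025
```

View pics/p3.png

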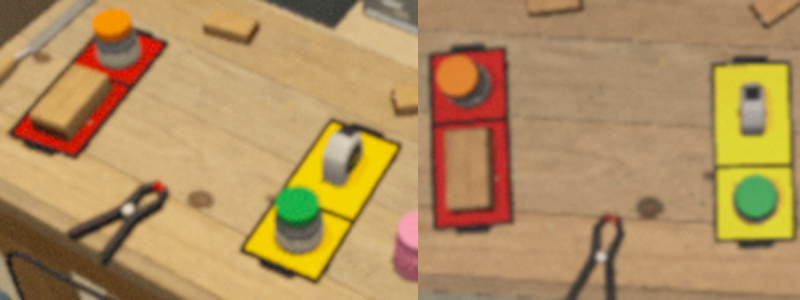

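All four parts stand upright in the right bays and clear of the rims. The jars are within about 4 mm of their bay centres, so I'm handing in.

```bash
python3 -c "
from bench import *
print(sign_off())"
```

```text
the job is handed in; nothing more can be done
None
```

Both kits are made up and handed in at about 37 s of the 112 s allowed; the last pictures show all four parts upright in the right bays, the pencil and offcut were never touched, and the sign-off gave no verdict.

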